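Compress the checking spring on a bench cylinder head and hold it for the collets

TASK

Draw the valve spring compressor (the hand tool with the orange handle) up out of its socket in the tool stand, and slide its foot down over the valve stem that has the yellow spring until it drops on and sits on the loose blue retainer. Then push the retainer right down with it, so that the collet groove in the stem stands clear, and finish while still holding the compressor upright and pressed down, because I will drop the collets in while you hold. Use only the tool on the spring, and leave the two other tools in the stand, the collet dish and the spare spring where they are.

Things in the scene. Friction and masses are not known exactly. Their poses are not given: they have to be found in the camera images.
- compressor_grip (a point): middle of the compressor's orange handle, in its axis, 97 mm above the underside of the foot; z along the tool, away from the foot. Round tool, 132 mm long, 0.25 to 0.47 kg: straight handle 26 mm across from 68 to 132 mm above the foot's underside, steel hand guard 42 mm across at 62 to 68 mm. It hangs by the guard on the top of the tool stand, in one of the three sockets
- compressor_foot (a point): centre of the underside of the compressor's foot, in its axis, z towards the handle. The foot is a steel ring 26 mm across, 6 mm high, with a 12 mm bore open below, on three thin legs with open windows between; inside is free up to 34 mm, then comes a solid shank 26 mm across
- stem_tip (a point): tip of the valve stem to work on (yellow spring), in its axis, 120 mm above the bench. Stem vertical, fixed, 7 mm across, end tapered over 2.5 mm. It passes through the loose blue retainer, a ring 28 mm across with an 11 mm hole, 6 mm high, whose top lies 12 mm below the tip with the spring up, 22 mm below when pushed right down
- retainer (a joint): how far the retainer is pushed down on the stem: 0 spring up, 0.010 m right down (rigid stop); the collet groove is clear from 0.007 m on. The spring pushes back with about 5 N at 0 and 17 N at 0.010, and lifts the retainer again when let go
- valve: the valve to work on: fixed stem, yellow spring and the blue retainer on it; origin in the stem's axis on the spring seat, 50 mm below the tip, z up. It has one of four places in a row, 42 mm apart; the others hold a finished valve (plain spring, dark retainer, brass collets) and two bare stems with green seals, all with tips 120 mm above the bench
- head: fixed aluminium cylinder head, 150 mm (x) by 260 mm (y), rail 88 mm above the bench, on two wood strips 190 mm long; origin on the bench under its centre; valve row along its y axis at x = -15 mm, steel rocker studs 94 mm above the bench at x = 30 mm
- holder: fixed black tool stand, 70 mm (x) by 200 mm (y), 75 mm high; origin on the bench under its centre. Three upright sockets, 30 mm across, through it from the top, at y = -66, 0 and 66 mm; the compressor, the screwdriver and the drift stand in them in varying order
- screwdriver: red screwdriver standing in the tool stand, 37 mm across at its collar, handle 27 mm across, top 143 mm above the bench; origin at its lower end, z along it. Leave it
- drift: all-steel drift standing in the tool stand, 37 mm across at its collar, handle 21 mm across, top 127 mm above the bench; origin 10 mm below its lower end, z along it. Leave it
- collet_dish: round steel dish with brass collets, 68 mm across, 16 mm high; origin under its centre. Leave it
- spare_spring: spare steel valve spring with retainer standing on the bench, 28 mm across, 42 mm high; origin under its centre. Leave it

How it is judged:
By the outcome, as a careful person would: the job done as asked, in the order asked, and still so for the second after the job is handed in, while the arm keeps its last pose, push and grip.
It also fails if it takes over 40 s, if anything falls off the work surface, if the arm or the gripper's body presses on something with over 40 N, if the wrist force passes 120 N, or if a joint passes its speed limit or range.

ROBOT

A 6-joint arm with a two-finger parallel gripper is mounted at the origin on the work surface. World frame = base frame: x ahead of the robot, y to its left, z up, the work surface at z = 0. Lengths are in m, angles in rad, forces in N, time in s.
With the tool pointing down it reaches from about 0.3 to 0.875 m from the base axis. Payload 4.2 kg.
Tool frame: the origin (TCP) lies midway between the tips of the shut fingers; the grasp point (between the pads) lies 19 mm behind it; z points along the fingers, y is the direction in which the jaws open and shut (so a half turn about z gives the same grasp; the last joint's range is limited). The gripper opens to 85 mm and grips with 20 to 120 N. Pads are 22 mm wide; open, the fingers measure 114 mm over their backs; the gripper's body (76 mm by 85 mm) begins 54 mm behind the grasp point. The pads swing forward as they close: fully open they stand 13 mm farther back than shut.
Start: joints at [1.097, 0.32, 1.565, -0, 1.257, -0.02], TCP at [0.252, 0.517, 0.197] pointing down, gripper open.
Joint ranges: [-3.11, 3.11], [-0.84, 2.01], [0.21, 2.61], [-1.34, 4.49], [0.05, 2.63], [-2.56, 2.56]. Speed limits (rad/s): [2.57, 2.57, 3.14, 3.14, 3.14, 3.14].

INTERFACE

Orientations are given as a 3x3 rotation matrix whose columns are the frame's x, y, z axes.
In Python, from cell import bot, optics gives the robot as it stands. Calls block until the motion is done:
- bot.goto(position, orientation): joint-space move of the TCP to a pose.
- bot.move_linear(position, orientation=None, v=0.15): straight line of the TCP; orientation=None keeps the orientation; v is the mean speed in m/s.
- bot.move_j(angles): joint-space move.
- bot.set_gripper(opening): opening from 0.0 (shut) to 1.0 (fully open); the grip force is fixed at half the most; returns when the fingers have stopped.
- bot.hold(seconds).
- bot.solve_ik(position, orientation): joint angles nearest the present ones, or None.
- bot.get_obs(): the state.
- optics.camera(name): name is "scene" or "top" or "wrist"; returns the picture (480x640x3 uint8, blue, green, red); there is no depth.
- optics.calibration(name): a dict with "fx", "fy", "cx", "cy" (pixels), "R" (3x3) and "t" (3): a world point X has camera coordinates R X + t; the wrist camera has in their place "mount" (4x4, takes a point from camera to tool coordinates, whose origin is the TCP and whose axes are the flange's). Camera axes: x right, y down, z forward; pixel columns grow to the right and rows downward; lengths in m; the calibration is good to about 2 mm. A picture is of the moment at which its call begins: read the wrist's pose just before it. calibration takes no time and is no camera call.
A pose or a line that the arm cannot do raises bot.MotionError and nothing moves.
- bot.hand_in(): hands the job in, once; it reports no verdict.
Trained networks look in the newest picture that a camera, given by its name, has taken for a name from the list of things; names that differ only in an ending like _2 or _b are one class to them, and where a whole thing is asked for, a point or a joint stands for the part that bears it (a point fixed in the world has none). Each returns a list of dicts, best first, with "conf" (0 to 1); they miss things now and then, are a little off and sometimes report something else, mostly with a low value. They report only what shows in the picture. A call takes as long as a camera call.
- optics.silhouettes(query, camera): "region" (480x640 bool, what is visible of it) and "position" ([column, row] in pixels, amid what is visible of it).
The state is a dict: "t": time; "joint_pos": joint angles; "qvel": joint speeds; "effort": joint torques, N m; "tool_pos": TCP position; "orientation": TCP orientation; "contact_force": force on the tool from outside, world axes, zero at the start; "ft_torque": the same for the moment, N m; "opening": opening from 0.0 (shut) to 1.0 (fully open).
Only numpy, scipy, OpenCV 4.12 (cv2) and the standard library are available. Lean on these libraries where they do the work, as an engineer would, in place of code of your own. Each camera call takes 0.05 s, during which the arm holds its last target.

## Working session

There is one attempt and no reset: what is moved stays moved. The work goes in short steps, each a Python script; the robot and the scene stay as the last script left them, time stands still between calls to the robot, and variables do not carry over. Pictures are saved under pics/ and viewed, and the job is handed in when it is done.

```bash
ls; mkdir -p pics
python3 - <<'E'
from cell import bot, optics
import cv2, numpy as np
o=bot.get_obs(); print(o)
for c in ("scene","top","wrist"):
    im=optics.camera(c); cv2.imwrite(f"pics/{c}0.png",im)
    k=optics.calibration(c); print(c,{a:np.round(b,4).tolist() for a,b in k.items()})
E
```

```text
pics
{'t': 0.0, 'joint_pos': array([ 1.09696484e+00,  3.20319426e-01,  1.56571609e+00, -1.36844242e-05,
        1.25738971e+00, -2.00101495e-02]), 'qvel': array([-1.72172363e-03, -1.55325100e-03,  1.20434959e-04, -1.91416458e-05,
        2.22152161e-04, -1.58383619e-03]), 'effort': array([-1.62331566e-03, -4.15510261e+01, -2.34158349e+01, -1.81574560e-04,
        8.18986678e-03,  3.42648661e-06]), 'tool_pos': array([0.2518377 , 0.51630022, 0.19565212]), 'orientation': array([[-8.98780228e-01,  4.38398702e-01, -8.24615747e-04],
       [ 4.38399476e-01,  8.98778738e-01, -1.63660852e-03],
       [ 2.36600516e-05, -1.83246249e-03, -9.99998321e-01]]), 'contact_force': array([0.70356093, 0.18260785, 0.3489607 ]), 'ft_torque': array([ 0.02125705, -0.04911216, -0.02404306]), 'opening': 1.0011056105942149}
scene {'fx': 504.1898, 'fy': 504.1898, 'cx': 321.2253, 'cy': 237.8665, 'R': [[-0.6618, 0.7497, -0.0033], [0.4388, 0.3838, -0.8125], [-0.6078, -0.5392, -0.5829]], 't': [0.4202, -0.1788, 1.3809]}
top {'fx': 472.0921, 'fy': 472.0921, 'cx': 317.962, 'cy': 243.7241, 'R': [[0.0131, -0.9999, 0.0031], [-0.9977, -0.0132, -0.0665], [0.0665, -0.0022, -0.9978]], 't': [-0.024, 0.621, 1.0677]}
wrist {'fx': 360.3705, 'fy': 360.3705, 'cx': 320.5315, 'cy': 236.7488, 'mount': [[-0.0005, -0.962, -0.2731, 0.069], [1.0, -0.0005, -0.0002, 0.0002], [0.0, -0.2731, 0.962, -0.177], [0.0, 0.0, 0.0, 1.0]]}
```

View pics/scene0.png

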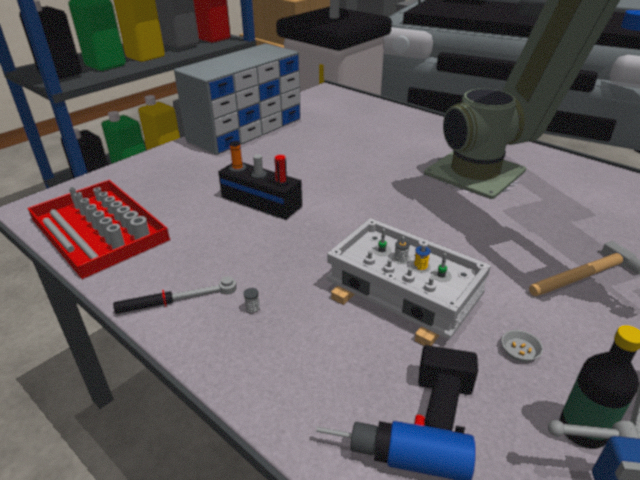

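View pics/top0.png

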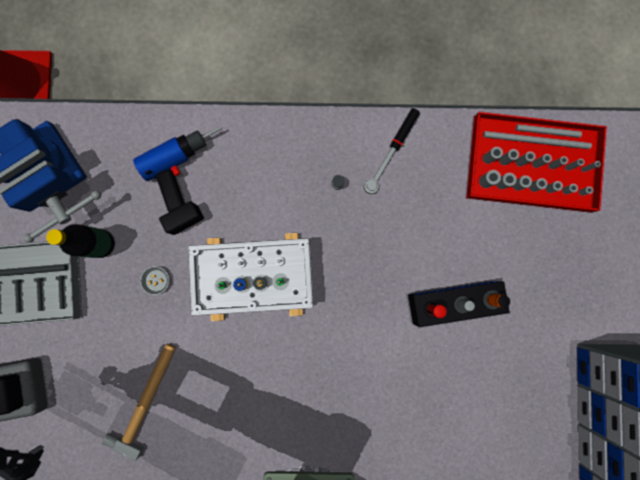

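View pics/wrist0.png

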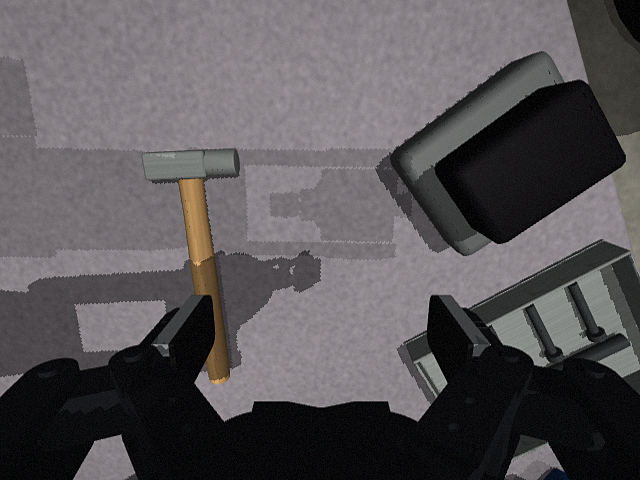

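```bash
cat > h.py <<'E'
from cell import bot, optics
import cv2, numpy as np
def K(c):
    k=optics.calibration(c); return np.array([[k["fx"],0,k["cx"]],[0,k["fy"],k["cy"]],[0,0,1]]),k
def pose(c,obs=None):
    Km,k=K(c)
    if c!="wrist": return Km,np.array(k["R"]),np.array(k["t"])
    T=np.eye(4);T[:3,:3]=obs["orientation"];T[:3,3]=obs["tool_pos"]
    M=np.linalg.inv(T@np.array(k["mount"])); return Km,M[:3,:3],M[:3,3]
def plane(c,px,z,obs=None):
    Km,R,t=pose(c,obs); d=R.T@np.linalg.solve(Km,[px[0],px[1],1]); o=-R.T@t
    return o+d*(z-o[2])/d[2]
def proj(c,X,obs=None):
    Km,R,t=pose(c,obs); p=Km@(R@np.asarray(X)+t); return p[:2]/p[2]
E
python3 - <<'E'
from h import *
for c in ("top","scene"):
    im=optics.camera(c)
    for q,z in (("compressor_grip",.115),("holder",.075),("valve",.1),("head",.088),("screwdriver",.14),("drift",.125)):
        for d in optics.silhouettes(q,c)[:2]:
            m=d["region"]; ys,xs=np.nonzero(m)
            print(c,q,round(d["conf"],2),np.round(d["position"],1),m.sum(),(xs.min(),ys.min(),xs.max(),ys.max()),np.round(plane(c,d["position"],z),4)[:2])
im=cv2.imread("pics/top0.png")
cv2.imwrite("pics/t1.png",cv2.resize(im[230:330,180:320],None,fx=5,fy=5,interpolation=2))
cv2.imwrite("pics/t2.png",cv2.resize(im[260:340,400:520],None,fx=5,fy=5,interpolation=2))
E
```

```text
top compressor_grip 0.59 [492.2 301.9] 415 (np.int64(481), np.int64(289), np.int64(510), np.int64(308)) [ 0.4979 -0.3814]
top compressor_grip 0.29 [453.4 299.3] 2479 (np.int64(407), np.int64(281), np.int64(508), np.int64(326)) [ 0.5023 -0.3003]
top holder 0.64 [456.2 300.5] 2659 (np.int64(407), np.int64(281), np.int64(509), np.int64(327)) [ 0.4979 -0.3179]
top valve 0.68 [494.9 301.5] 401 (np.int64(482), np.int64(290), np.int64(509), np.int64(308)) [ 0.4981 -0.3927]
top valve 0.57 [237.6 285.5] 157 (np.int64(232), np.int64(278), np.int64(246), np.int64(290)) [0.5248 0.1538]
top head 0.62 [249.5 276.3] 8635 (np.int64(188), np.int64(233), np.int64(312), np.int64(320)) [0.5446 0.1307]
top screwdriver 0.75 [432.8 309.7] 315 (np.int64(423), np.int64(301), np.int64(445), np.int64(317)) [ 0.4819 -0.251 ]
top screwdriver 0.43 [242.6 284.2] 139 (np.int64(232), np.int64(278), np.int64(245), np.int64(290)) [0.5285 0.1371]
top drift 0.75 [154.9 277.3] 652 (np.int64(140), np.int64(266), np.int64(168), np.int64(294)) [0.5401 0.3214]
top drift 0.52 [463.3 303.2] 271 (np.int64(453), np.int64(296), n
[... 388 characters left out ...]
27 -0.309]
scene valve 0.59 [422.1 254.7] 374 (np.int64(414), np.int64(244), np.int64(431), np.int64(270)) [0.5292 0.1524]
scene head 0.76 [406.7 280.8] 10936 (np.int64(327), np.int64(219), np.int64(489), np.int64(344)) [0.5964 0.165 ]
scene head 0.33 [237.1 157.7] 384 (np.int64(229), np.int64(140), np.int64(245), np.int64(171)) [ 0.4786 -0.419 ]
scene screwdriver 0.79 [281.2 169.1] 382 (np.int64(275), np.int64(154), np.int64(289), np.int64(186)) [ 0.5165 -0.2208]
scene screwdriver 0.52 [251.  299.7] 308 (np.int64(244), np.int64(287), np.int64(259), np.int64(311)) [0.843  0.0425]
scene drift 0.67 [261.8 166.2] 202 (np.int64(253), np.int64(155), np.int64(266), np.int64(177)) [ 0.5161 -0.2848]
```

View pics/t1.png

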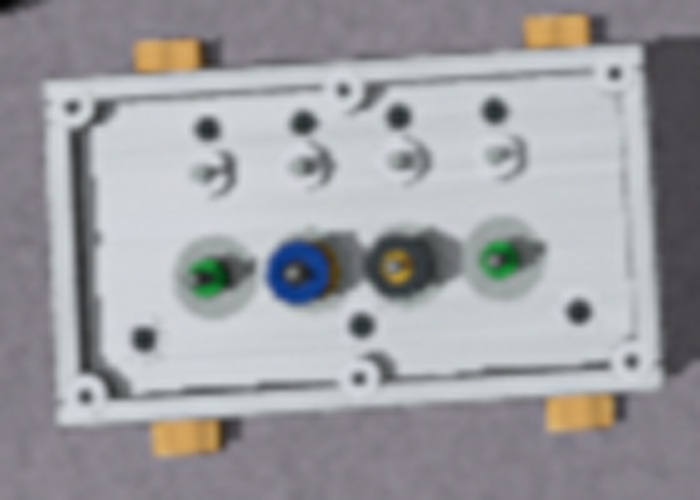

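View pics/t2.png

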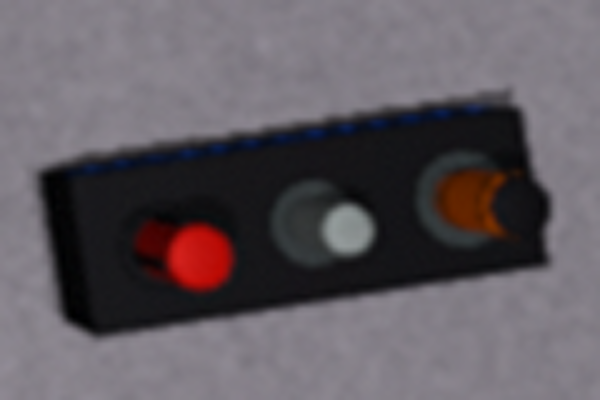

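Run:
```python
from h import *
for n,p,z in (("top",(504.4,301.4),.145),("guard",(492.6,300.0),.081),("drift top",(469.6,305.8),.127),("sd top",(440.2,311.6),.143),("ret",(239.8,284.6),.108),("tip",(239.4,284.4),.12),("st1",(222,285),.12),("st3",(259.2,283.2),.12),("st4",(280,281.6),.12)):
    print(n,np.round(plane("top",p,z),4))
# compressor guess, IK options
c=np.array([.499,-.394])
for ang in (0,np.pi): 
  for base in (.13,.2):
    a=base+ang
    y=np.array([np.cos(a),np.sin(a),0]); z=np.array([0,0,-1]); x=np.cross(y,z)
    R=np.column_stack([x,y,z])
    print(a,x,[ None if (q:=bot.solve_ik([p[0],p[1],h],R)) is None else np.round(q,2) for p,h in ((c,.25),(c,.09),((.527,.146),.24))])
```

```text
top [ 0.5008 -0.3951  0.145 ]
guard [ 0.5003 -0.395   0.081 ]
drift top [ 0.4899 -0.3302  0.127 ]
sd top [ 0.4784 -0.2652  0.143 ]
ret [0.5269 0.1479 0.108 ]
tip [0.5276 0.1468 0.12  ]
st1 [0.5259 0.183  0.12  ]
st3 [0.5306 0.1057 0.12  ]
st4 [0.5345 0.0625 0.12  ]
0.13 [-0.12963414  0.99156189  0.        ] [array([-0.69,  0.39,  1.32, -0.  ,  1.43, -0.82]), array([-0.69,  0.49,  1.57, -0.  ,  1.08, -0.82]), array([ 0.25,  0.25,  1.55, -0.  ,  1.34,  0.12])]
0.2 [-0.19866933  0.98006658  0.        ] [array([-0.69,  0.39,  1.32, -0.  ,  1.43, -0.89]), array([-0.69,  0.49,  1.57, -0.  ,  1.08, -0.89]), array([ 0.25,  0.25,  1.55, -0.  ,  1.34,  0.05])]
3.271592653589793 [ 0.12963414 -0.99156189  0.        ] [array([-0.69,  0.39,  1.32, -0.  ,  1.43,  2.33]), array([-0.69,  0.49,  1.57, -0.  ,  1.08,  2.33]), None]
3.3415926535897933 [ 0.19866933 -0.98006658  0.        ] [array([-0.69,  0.39,  1.32, -0.  ,  1.43,  2.26]), array([-0.69,  0.49,  1.57, -0.  ,  1.08,  2.26]), None]
```

```bash
cat >> h.py <<'E'
def Rz(a):
    y=np.array([np.cos(a),np.sin(a),0]); z=np.array([0,0,-1.]); return np.column_stack([np.cross(y,z),y,z])
E
python3 - <<'E'
from h import *
R=Rz(.17)
bot.goto([.5005,-.395,.23],R)
o=bot.get_obs(); im=optics.camera("wrist"); print(o["t"],o["tool_pos"],o["contact_force"])
cv2.imwrite("pics/w1.png",im)
print(proj("wrist",[.5005,-.395,.145],o),proj("wrist",[.5005,-.395,.081],o))
for d in optics.silhouettes("compressor_grip","wrist")[:2]:
    m=d["region"]; ys,xs=np.nonzero(m); print(d["conf"],d["position"],xs.min(),ys.min(),xs.max(),ys.max())
E
```

```text
4.15 [ 0.50096705 -0.39429361  0.22997512] [ 0.21577956  0.47252722 -0.66218109]
[319.36594407 231.03522724] [319.63490934 213.14401224]
0.88 [321.9, 212.9] 300 188 343 242
```

View pics/w1.png

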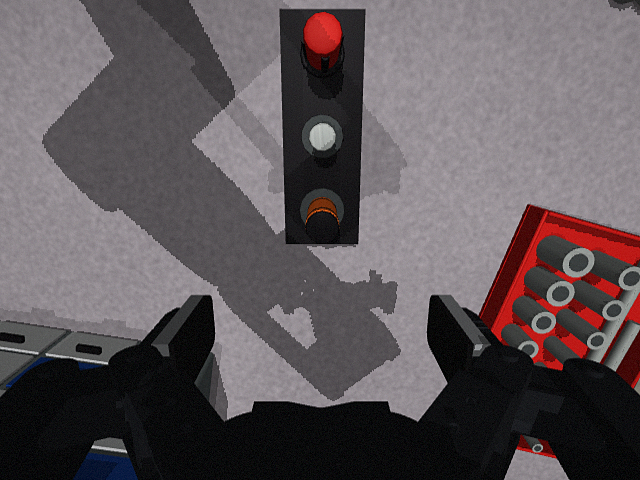

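Run:
```python
import cv2
im=cv2.imread("pics/w1.png");cv2.imwrite("pics/w1z.png",cv2.resize(im[170:260,270:370],None,fx=6,fy=6,interpolation=2))
```

```text
(no output)
```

View pics/w1z.png

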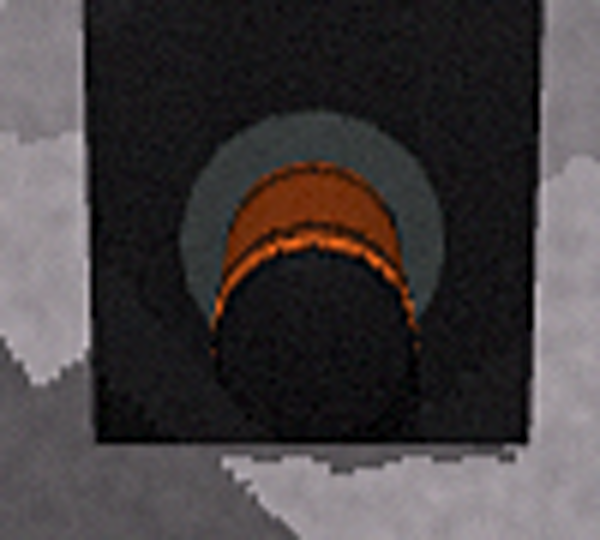

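Run:
```python
from h import *
o=bot.get_obs()
a=plane("wrist",(322.8,228),.145,o);b=plane("wrist",(322,210),.081,o);print(a,b)
R=Rz(.17)
p=(a+b)/2; p=p*.6+.4*np.array([.5005,-.395,0]); print(p)
bot.set_gripper(.75)
o=bot.get_obs(); print(o["opening"],o["t"])
bot.move_linear([p[0],p[1],.093],R,v=.12)
o=bot.get_obs(); im=optics.camera("wrist"); cv2.imwrite("pics/w2.png",im); print(o["t"],o["tool_pos"],o["contact_force"])
```

```text
[ 0.50255341 -0.39236739  0.145     ] [ 0.5020551  -0.39185231  0.081     ]
[ 0.50158255 -0.39326591  0.0678    ]
0.7462183875632601 4.6
5.8917 [ 0.5020686  -0.39367521  0.09388109] [ 0.10942669 -0.67239123  0.40715602]
```

View pics/w2.png

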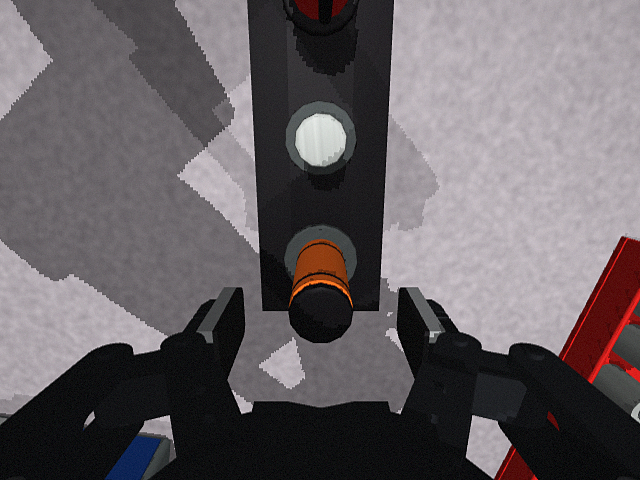

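Run:
```python
from h import *
o=bot.get_obs()
for px,z in (((321,312),.145),((320.5,258),.081),((320,262),.081)):
    a=plane("wrist",px,z,o);print(a,o["orientation"].T@(a-o["tool_pos"]))
im=cv2.imread("pics/w2.png");cv2.imwrite("pics/w2z.png",cv2.resize(im[215:355,250:390],None,fx=4,fy=4,interpolation=2))
```

```text
[ 0.50199824 -0.39021274  0.145     ] [ 0.00334899  0.00058823 -0.05103165]
[ 0.50189113 -0.39061747  0.081     ] [0.00305917 0.00033463 0.01296856]
[ 0.50201449 -0.39299725  0.081     ] [6.92818151e-04 5.36535399e-05 1.29715735e-02]
```

View pics/w2z.png

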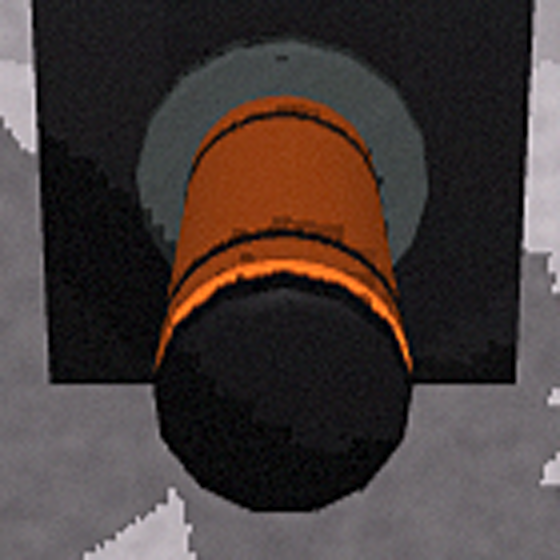

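Run:
```python
from h import *
R=Rz(.17)
bot.move_linear([.5018,-.3908,.093],R,v=.05)
bot.set_gripper(0.0)
o=bot.get_obs(); print(o["t"],o["tool_pos"],o["contact_force"],o["opening"])
p=o["tool_pos"]
bot.move_linear([.5018,-.3908,.115],R,v=.05)
o=bot.get_obs(); print(o["t"],o["tool_pos"],o["contact_force"],o["opening"])
bot.move_linear([.5018,-.3908,.255],R,v=.15)
o=bot.get_obs(); im=optics.camera("wrist"); cv2.imwrite("pics/w3.png",im);print(o["t"],o["tool_pos"],o["contact_force"],o["ft_torque"],o["opening"])
cv2.imwrite("pics/s3.png",optics.camera("scene"))
```

```text
6.6417 [ 0.50172183 -0.39086033  0.09328741] [-2.04388162 -0.17013256  2.17963734] 0.2773934959103542
7.2333 [ 0.50172166 -0.39072889  0.11502113] [-0.90918641 -0.46781087 -4.57989993] 0.2744395580859928
8.3167 [ 0.50125824 -0.39036487  0.25367819] [-0.21710198 -0.33085451 -4.68416752] [ 0.00954366  0.05430283 -0.05631444] 0.2811183593842155
```

View pics/w3.png

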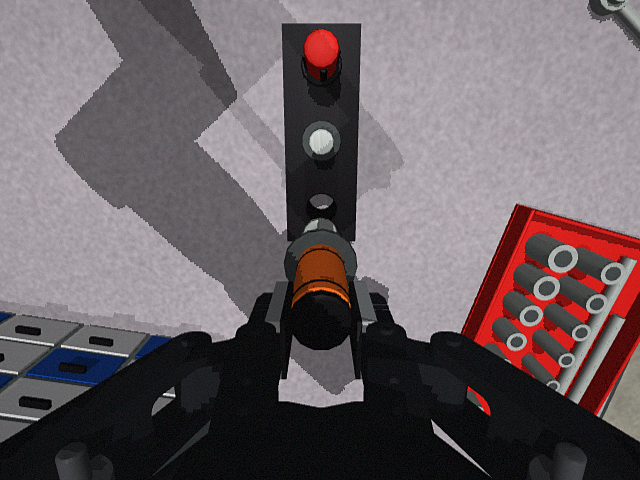

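View pics/s3.png

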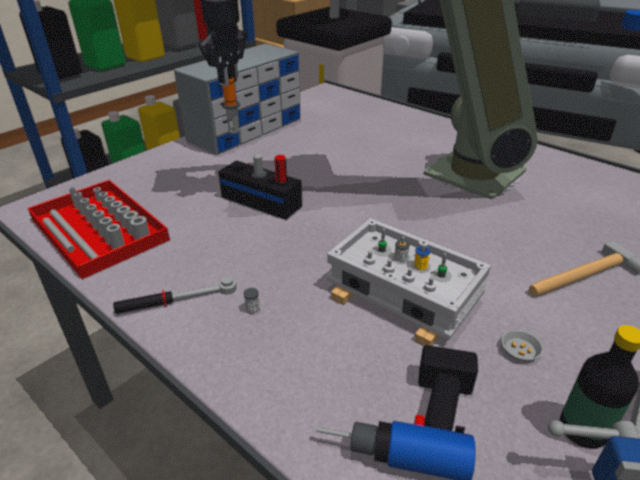

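Run:
```python
from h import *
R=Rz(.07)
s=np.array([.5272,.1473,0]); p=s-.04*R[:,0]; 
bot.goto([p[0],p[1],.265],R)
bot.move_linear([p[0],p[1],.22],R,v=.1)
o=bot.get_obs(); im=optics.camera("wrist"); cv2.imwrite("pics/w4.png",im);print(o["t"],o["tool_pos"],o["contact_force"],o["ft_torque"],o["opening"])
cv2.imwrite("pics/s4.png",optics.camera("scene"));cv2.imwrite("pics/t4.png",optics.camera("top"))
print(proj("wrist",[s[0],s[1],.12],o))
im=cv2.imread("pics/s4.png");cv2.imwrite("pics/s4z.png",cv2.resize(im[130:300,330:500],None,fx=4,fy=3.5,interpolation=2))
```

```text
10.8333 [0.5304721  0.10718886 0.22032759] [-0.28888244 -1.14375352 -4.27698269] [ 0.02330037 -0.05463423  0.00705466] 0.2768806813244368
[319.43167198 174.07259232]
```

View pics/w4.png

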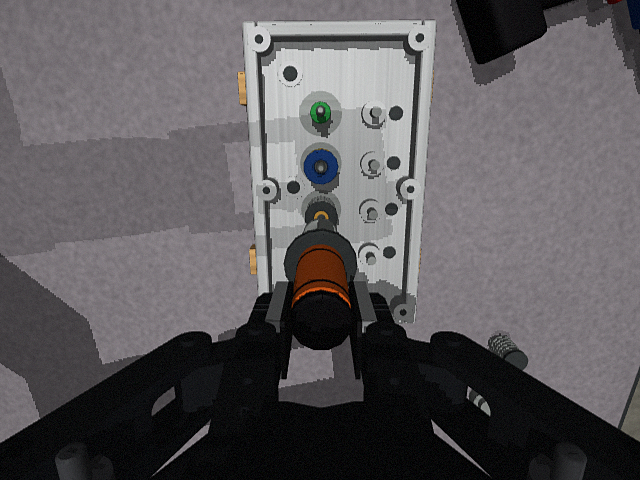

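View pics/s4z.png

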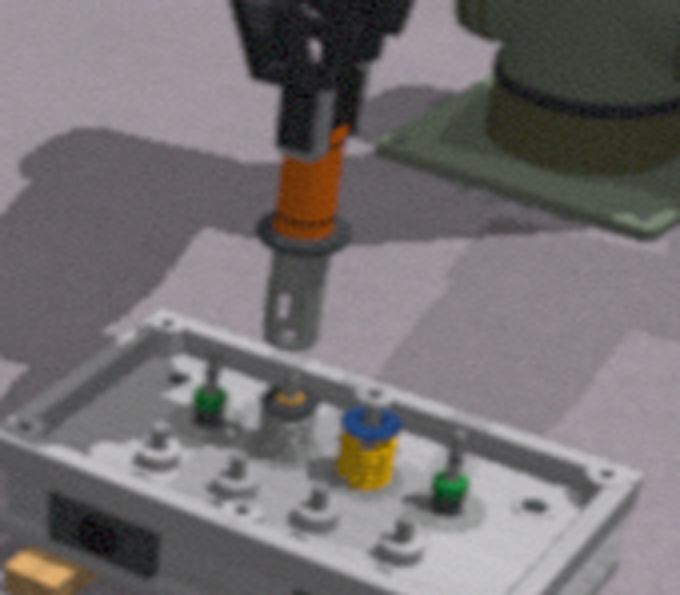

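Run:
```python
import cv2
im=cv2.imread("pics/w4.png");cv2.imwrite("pics/w4z.png",cv2.resize(im[140:360,265:375],None,fx=5,fy=2.7,interpolation=2)[:600])
cv2.imwrite("pics/w4y.png",cv2.resize(im[140:245,270:370],None,fx=5.5,fy=5.5,interpolation=2))
```

```text
(no output)
```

View pics/w4y.png

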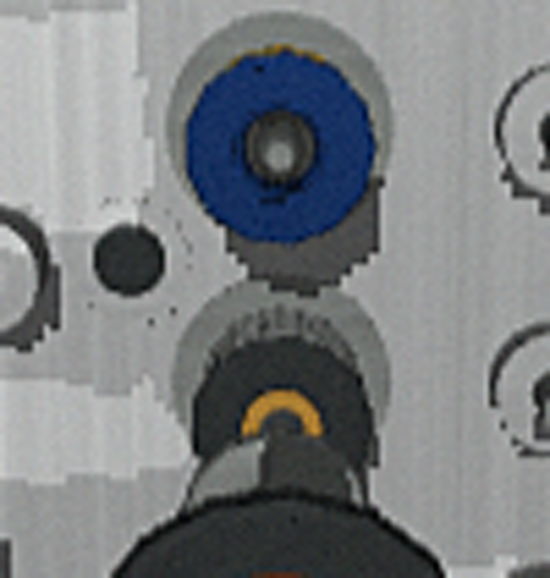

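Run:
```python
from h import *
o=bot.get_obs(); T=o["orientation"]; t=o["tool_pos"]
f=lambda x,y,z: proj("wrist",t+T@np.array([x,y,z]),o)
print("foot front bottom",f(.013,0,.08),"sides",f(0,.013,.08),f(0,-.013,.08),"guard front",f(.021,0,.018),f(0,.021,.015),f(0,-.021,.015),"top",f(-.013,0,-.054),f(.013,0,-.054),f(0,.013,-.054),f(0,-.013,-.054))
for px,z in (((321.3,167.6),.12),((321.1,166.5),.108)):
    a=plane("wrist",px,z,o); print(a,T.T@(a-t))
```

```text
foot front bottom [320.12676881 214.76279815] sides [337.74096261 231.97783012] [302.54455577 231.98822277] guard front [319.89324905 224.63406095] [357.07496352 261.98386391] [282.76863834 261.99946673] top [319.50238799 353.53123702] [319.40903486 292.37295322] [353.57488555 323.74313449] [285.34557181 323.74548531]
[0.52857336 0.15250908 0.12      ] [0.04504672 0.00087801 0.10095675]
[0.52846561 0.15230957 0.108     ] [0.04485213 0.00073322 0.11295644]
```

View pics/w4z.png

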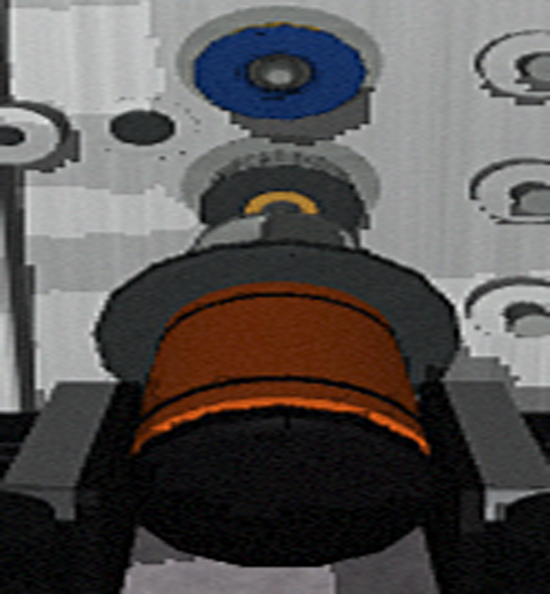

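Run:
```python
from h import *
o=bot.get_obs(); T=o["orientation"]; t=o["tool_pos"]
f=lambda x,y,z: np.round(proj("wrist",t+T@np.array([x,y,z]),o),1)
print("disc f/b",f(.013,0,-.0517),f(-.013,0,-.0517),"lr",f(0,.013,-.0517),f(0,-.013,-.0517))
# scene predicted axis points if vertical under TCP
for z in (.16,.178,.193,.24): print(z, proj("scene",[t[0],t[1],.0803-.0803+z if 0 else z]), )
print("foot bottom pred", proj("scene",[t[0],t[1],t[2]-.0803]))
print("tip pred top-est",proj("scene",[.5272,.1473,.12]),"wrist-est",proj("scene",[.5285,.1525,.12]))
im=cv2.imread("pics/s4.png");cv2.imwrite("pics/s4y.png",cv2.resize(im[155:260,375:465],None,fx=6,fy=5.7,interpolation=2))
im=cv2.imread("pics/t4.png");cv2.imwrite("pics/t4y.png",cv2.resize(im[230:330,180:320],None,fx=5,fy=5,interpolation=2))
im=cv2.imread("pics/w4.png");cv2.imwrite("pics/w4x.png",cv2.resize(im[210:360,270:370],None,fx=4,fy=4,interpolation=2))
```

```text
disc f/b [319.4 289.8] [319.5 350.1] lr [353.1 320.7] [285.9 320.7]
0.16 [404.04538554 218.58736624]
0.178 [404.98090867 210.13757236]
0.193 [405.77740169 202.94352069]
0.24 [408.37789999 179.45540608]
foot bottom pred [403.06320184 227.45860575]
tip pred top-est [421.5483     244.27819731] wrist-est [423.63350016 245.72925916]
```

View pics/s4y.png

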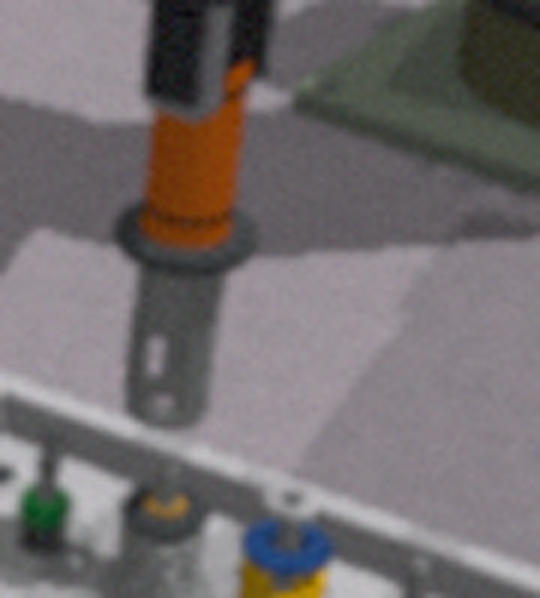

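View pics/w4x.png

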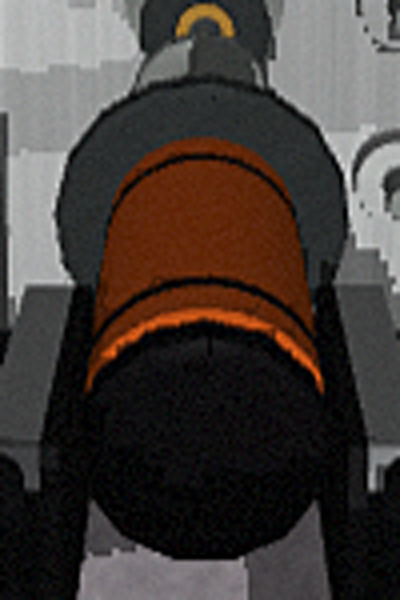

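View pics/t4y.png

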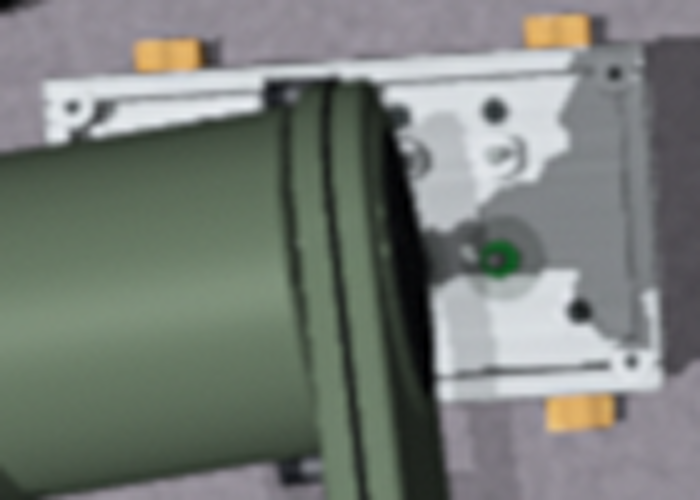

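Run:
```python
from h import *
o=bot.get_obs(); T=o["orientation"]; t=o["tool_pos"]
rel=lambda px,z:np.round(T.T@(plane("wrist",px,z,o)-t),4)
print("w4 foot ctr",rel((321,219),.140)-[.013,0,0],"guard",rel((321,230),t[2]-.0183)-[.021,0,0],"disc",rel((321,320),t[2]+.0517))
o2=dict(o); o2["tool_pos"]=np.array([.50207,-.39368,.09388]); T2=Rz(.17); o2["orientation"]=T2
rel2=lambda px,z:np.round(T2.T@(plane("wrist",px,z,o2)-o2["tool_pos"]),4)
print("w2 guard front",rel2((320.5,225),.075)-[.021,0,0],rel2((320.5,225),.081)-[.021,0,0],"disc",rel2((320.8,312.5),.145))
for px in ((422.8,250.3),): print("scene ret",plane("scene",px,.108))
print("scene foot",plane("scene",(402.8,226.5),.14), t)
for d in optics.silhouettes("valve","scene")[:2]:
    m=d["region"];ys,xs=np.nonzero(m);print(d["conf"],d["position"],xs.min(),ys.min(),xs.max(),ys.max())
im=optics.camera("scene"); cv2.imwrite("pics/s5.png",cv2.resize(im[228:278,400:445],None,fx=12,fy=12,interpolation=2))
```

```text
w4 foot ctr [-0.0034  0.0006  0.0809] guard [-0.0032  0.0006  0.0183] disc [ 0.0003  0.0006 -0.0517]
w2 guard front [-0.0004  0.0003  0.0189] [0.0011 0.0003 0.0129] disc [ 0.0032  0.0005 -0.0511]
scene ret [0.52666481 0.1511943  0.108     ]
scene foot [0.52755418 0.10488433 0.14      ] [0.53064976 0.10747144 0.22094326]
0.68 [424.2, 255.9] 415 245 430 269
```

View pics/s5.png

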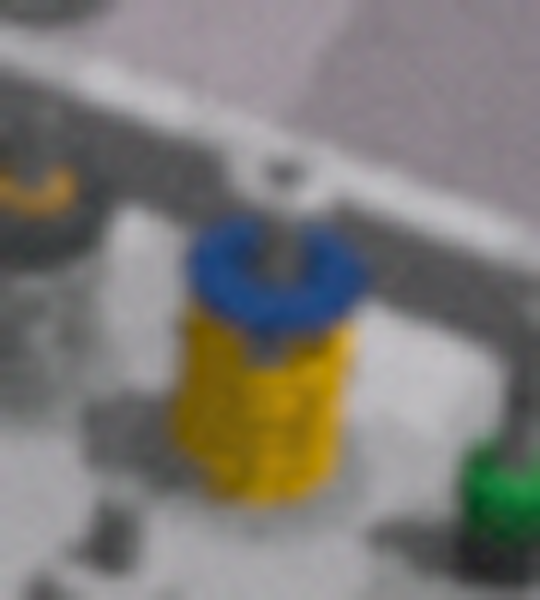

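Run:
```python
from h import *
R=Rz(.07)
o=bot.get_obs();print(o["t"])
p=o["tool_pos"]+.028*R[:,0]+.0002*R[:,1]; p[2]=.207
bot.move_linear(p,R,v=.08)
o=bot.get_obs(); im=optics.camera("wrist"); cv2.imwrite("pics/w5.png",im);print(o["t"],o["tool_pos"],o["contact_force"])
cv2.imwrite("pics/w5z.png",cv2.resize(im[150:250,270:370],None,fx=6,fy=6,interpolation=2))
im=optics.camera("scene"); cv2.imwrite("pics/s6.png",cv2.resize(im[170:270,380:450],None,fx=6,fy=6,interpolation=2))
```

```text
11.0833
11.6167 [0.52846644 0.13578775 0.20670024] [ 0.01735795 -0.87743389 -3.95966977]
```

View pics/w5z.png

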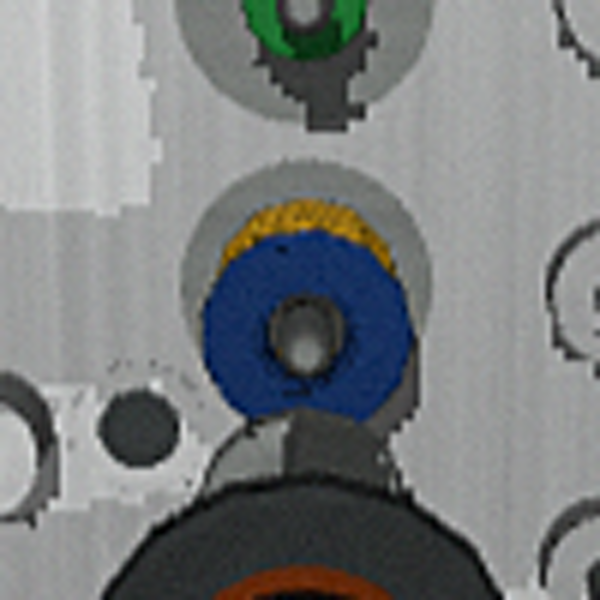

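View pics/s6.png

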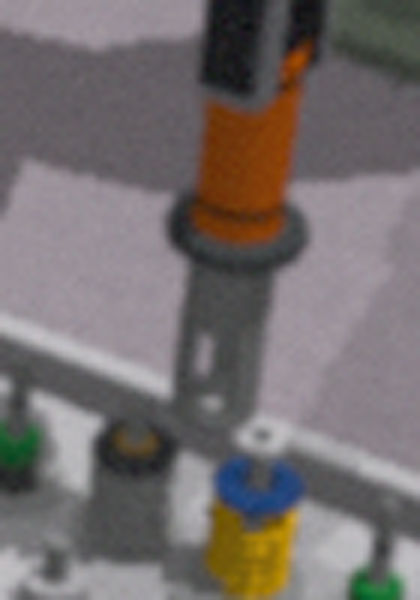

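Run:
```python
from h import *
o=bot.get_obs(); T=o["orientation"]; t=o["tool_pos"]
rel=lambda px,z:np.round(T.T@(plane("wrist",px,z,o)-t),4)
print("foot",rel((320.7,218),t[2]-.0803)-[.013,0,0],"tip",rel((321,208.5),.12),"ret",rel((321.3,204.7),.108), "foot if .078",rel((320.7,218),t[2]-.078)-[.013,0,0])
```

```text
foot [-0.0025  0.0004  0.0803] tip [0.0162 0.0006 0.0871] ret [0.0168 0.0009 0.0991] foot if .078 [-0.002   0.0004  0.078 ]
```

Run:
```python
from h import *
R=Rz(.07)
o=bot.get_obs()
p=o["tool_pos"]+.0189*R[:,0]+.0003*R[:,1]; p[2]=.205
bot.move_linear(p,R,v=.06)
print(bot.get_obs()["tool_pos"],bot.get_obs()["contact_force"])
for z in (.202,.199,.197,.195):
    p[2]=z; bot.move_linear(p,R,v=.03); o=bot.get_obs(); print(z,o["t"],np.round(o["tool_pos"],4),np.round(o["contact_force"],2),np.round(o["ft_torque"],3))
    if o["contact_force"][2]>3: break
im=optics.camera("wrist"); cv2.imwrite("pics/w6z.png",cv2.resize(im[150:250,270:370],None,fx=6,fy=6,interpolation=2))
im=optics.camera("scene"); cv2.imwrite("pics/s7.png",cv2.resize(im[170:270,380:460],None,fx=6,fy=6,interpolation=2))
```

```text
[0.52765099 0.15452135 0.20490028] [ 0.24143449  0.49374224 -3.60761068]
0.202 12.4333 [0.5275 0.154  0.2017] [ 0.09  0.08 -5.22] [-0.038  0.046 -0.036]
0.199 12.6833 [0.5275 0.1541 0.1987] [-0.45 -0.33 -5.23] [-0.005 -0.016 -0.03 ]
0.197 12.9333 [0.5276 0.1542 0.1969] [ 0.27  0.29 -4.88] [-0.007  0.004 -0.03 ]
0.195 13.1833 [0.5276 0.1542 0.1948] [-0.25  0.09 -5.16] [-0.006  0.007  0.039]
```

View pics/s7.png

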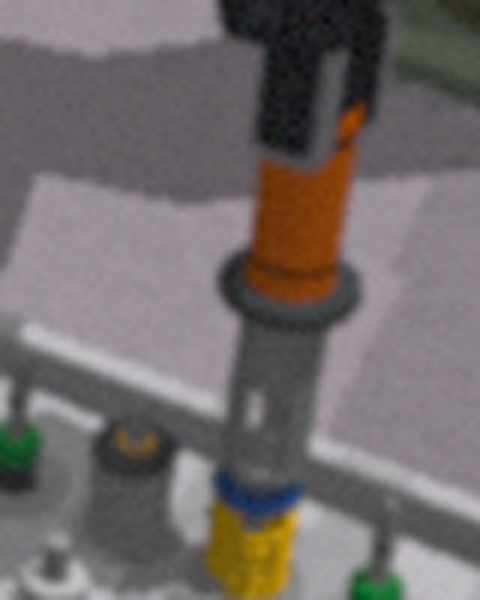

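View pics/w6z.png

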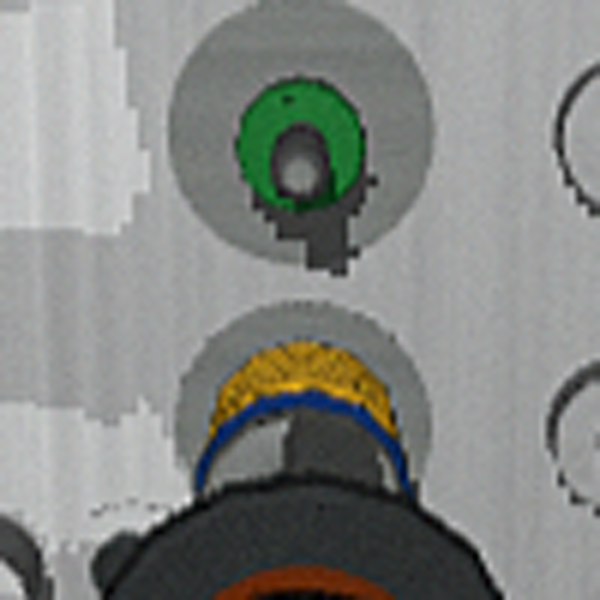

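Run:
```python
from h import *
R=Rz(.07)
o=bot.get_obs(); p=np.array([.5276,.1542,.195])
for z in (.1925,.1905,.189,.1875,.186,.184,.182,.180,.179,.178,.177,.176,.175,.174):
    p[2]=z; bot.move_linear(p,R,v=.03); o=bot.get_obs(); print(z,round(o["t"],2),np.round(o["tool_pos"],4),np.round(o["contact_force"],2),np.round(o["ft_torque"],3),round(o["opening"],3))
    if o["contact_force"][2]>16 or np.hypot(*o["contact_force"][:2])>8: break
im=optics.camera("wrist"); cv2.imwrite("pics/w7z.png",cv2.resize(im[150:360,250:390],None,fx=2.8,fy=2.8,interpolation=2))
im=optics.camera("scene"); cv2.imwrite("pics/s8.png",cv2.resize(im[170:270,380:460],None,fx=6,fy=6,interpolation=2))
```

```text
0.1925 13.53 [0.5274 0.1542 0.1922] [-0.3   0.45 -3.57] [-0.022 -0.02   0.059] 0.28
0.1905 13.78 [0.5275 0.1542 0.1903] [-0.6   0.81 -4.24] [-0.028  0.019  0.024] 0.282
0.189 14.03 [0.5275 0.1542 0.1889] [-0.49 -0.5  -4.78] [-0.044  0.022  0.012] 0.278
0.1875 14.28 [0.5279 0.1543 0.1882] [-0.13  0.39  0.1 ] [-0.008  0.153  0.01 ] 0.282
0.186 14.53 [0.528  0.1543 0.1866] [-0.3   0.23  1.19] [-0.026  0.111  0.011] 0.275
0.184 14.78 [0.528  0.1543 0.1845] [ 0.09 -0.06  3.95] [-0.002  0.05  -0.042] 0.276
0.182 15.03 [0.528  0.1543 0.1827] [-1.   -0.02  6.75] [-0.064  0.165 -0.018] 0.277
0.18 15.28 [0.5281 0.1544 0.1811] [-1.16  1.15  8.94] [-0.042  0.306  0.09 ] 0.277
0.179 15.53 [0.5281 0.1544 0.1804] [-1.88 -0.58  9.42] [-0.11   0.352  0.046] 0.276
0.178 15.78 [0.5282 0.1544 0.1796] [-1.04  0.46 10.19] [-0.074  0.357 -0.049] 0.278
0.177 16.03 [0.5282 0.1544 0.1788] [-1.7   0.23 10.65] [-0.123  0.424 -0.004] 0.277
0.176 16.28 [0.5283 0.1545 0.1782] [-1.94  0.64 11.83] [-0.093  0.484 -0.05 ] 0.278
0.175 16.53 [0.5286 0.1546 0.1781] [-3.08  0.24 15.6 ] [-0.184  0.685  0.035] 0.278
0.174 16.78 [0.5288 0.1547 0.178 ] [-4.31 -0.49 19.88] [-0.131  0.944 -0.009] 0.273
```

View pics/s8.png

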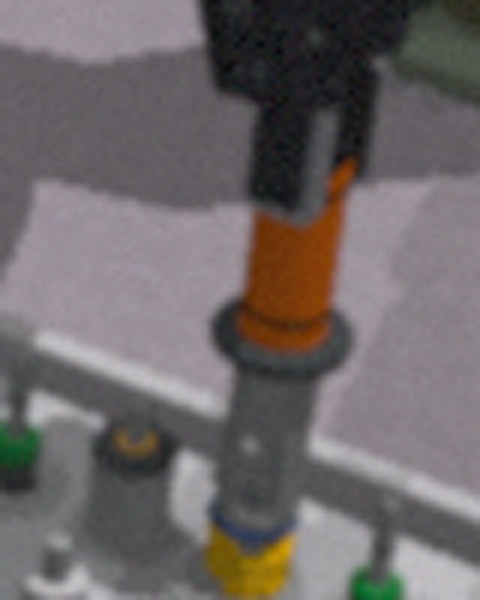

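View pics/w7z.png

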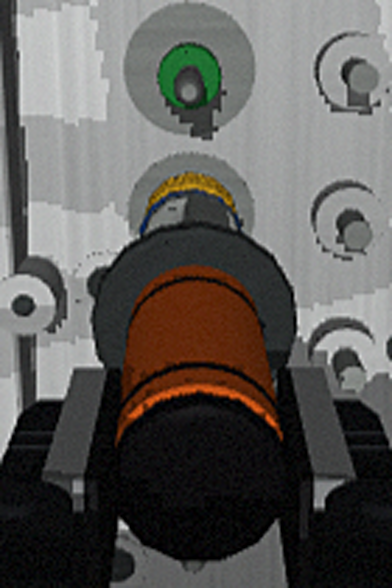

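Run:
```python
from h import *
o=bot.get_obs(); print(o["orientation"][:,2])
bot.hold(1.0)
o=bot.get_obs(); print(round(o["t"],2),np.round(o["tool_pos"],4),np.round(o["contact_force"],2),np.round(o["ft_torque"],3),o["orientation"][:,2],o["opening"])
im=optics.camera("scene")
for d in optics.silhouettes("compressor_grip","scene")[:1]:
    m=d["region"];ys,xs=np.nonzero(m);print(d["conf"],d["position"],xs.min(),ys.min(),xs.max(),ys.max())
    v=[(y,(xs[ys==y].min()+xs[ys==y].max())/2, np.ptp(xs[ys==y])) for y in range(ys.min(),ys.max()+1) if (ys==y).any()]; print(v[::4])
t=o["tool_pos"]
for dz in (0,-.08): print(proj("scene",t+[0,0,dz]))
```

```text
[ 0.00522753  0.0016719  -0.99998494]
17.88 [0.5288 0.1547 0.1781] [-4.11 -0.64 20.44] [-0.222  0.935 -0.029] [ 0.00527681  0.00168017 -0.99998467] 0.28001900855327577
0.94 [424.2, 227.6] 415 193 438 258
[(193, np.float64(436.5), np.int64(1)), (197, np.float64(437.0), np.int64(2)), (201, np.float64(436.0), np.int64(2)), (205, np.float64(435.0), np.int64(2)), (209, np.float64(429.0), np.int64(14)), (213, np.float64(428.0), np.int64(14)), (217, np.float64(427.5), np.int64(15)), (221, np.float64(426.0), np.int64(20)), (225, np.float64(426.5), np.int64(23)), (229, np.float64(427.5), np.int64(19)), (233, np.float64(426.0), np.int64(14)), (237, np.float64(425.0), np.int64(14)), (241, np.float64(424.5), np.int64(13)), (245, np.float64(424.0), np.int64(14)), (249, np.float64(423.0), np.int64(14)), (253, np.float64(423.0), np.int64(14)), (257, np.float64(423.0), np.int64(8))]
[428.46600248 219.34740497]
[423.16943789 255.95413554]
```

Run:
```python
from h import *
bot.hand_in()
```

```text
the job is handed in; nothing more can be done
```

The compressor is on the yellow-spring valve with the retainer pushed right down, and the arm is still holding it upright and pressed. I handed the job in at about 18 s of robot time.

- **Pick-up:** I drew the compressor straight up out of its end socket in the stand. It stayed upright in the grip.
- **Fit on the stem:** I lined the foot up with the stem using the wrist camera. It passed over the tip with no contact and met the retainer about where expected, with the tool centre point (TCP) at 188 mm.
- **Push down:** The retainer travelled about 10 mm to a clear rigid stop. The pose and force did not change over a 1 s hold.
- **Last checks:** The wrist reads about 20 N upward. The gripper is within 0.3° of vertical, and the tool's slope in the scene picture agrees with vertical. The pictures show the foot seated on the blue retainer.

- **Disagreement between cameras:** They differed by several millimetres on where the stem is. The top camera put it about 7 mm closer than where the foot finally fitted. I used the foot-to-stem distance within one wrist picture, and the fit confirmed it.
- **Side load:** At the stop the TCP had crept about 1 mm sideways, with a side force of about 4 N and a moment of 0.9 N m. I left that as it was.
- **Not seen directly:** I could not see the collet groove. That it stands clear is inferred from the 10 mm of travel and the stop.

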